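# Lay a supply unit on its side against the bench stops

### The arm

A 6-joint arm with a two-finger parallel gripper is mounted at the origin on the work surface. World frame = base frame: x ahead of the robot, y to its left, z up, the work surface at z = 0. Lengths are in mm, angles in rad, forces in N, time in s.
With the tool pointing down it reaches from about 275 to 1000 mm from the base axis. Payload 8.4 kg.
Tool frame: the origin (TCP) lies at the very end of the fingers, on their centre line; the grasp point (between the pads) lies 19 mm behind it; z points along the fingers, y is the direction in which the jaws open and shut (so a half turn about z gives the same grasp; the last joint's range is limited). The gripper opens to 85 mm and grips with 20 to 120 N. Pads are 22 mm wide; open, the fingers measure 114 mm over their backs; the gripper's body (76 mm by 85 mm) begins 54 mm behind the grasp point. The pads swing forward as they close: fully open they stand 13 mm farther back than shut.
Start: joints at [-1.192, 0.353, 1.633, -0, 1.155, -0.002], TCP at [232.288, -580.233, 231.281] pointing down, gripper open.
Joint ranges: [-2.63, 2.63], [-0.92, 2.1], [0.06, 2.66], [-1.3, 4.44], [0, 2.69], [-3.02, 3.02]. Speed limits (rad/s): [2.22, 2.22, 2.79, 3.14, 3.14, 3.14].

### API

Orientations are given as [roll, pitch, yaw] about the fixed x, y, z axes, in that order (R = Rz(yaw) Ry(pitch) Rx(roll)).
In Python, from rig import r gives the robot as it stands.
- The arm moves only by the tool move_arm, never from a script. Its argument "increments" is a list of rows, each an object of numbers: "tx", "ty", "tz": the shift along the tool's x, y, z in cm; "rx", "ry", "rz": the turn, a rotation vector about the tool's x, y, z in degrees; "gripper": the gripper's target within -1 to 1 (fully open at 1, half-way at 0, shut at -1). A call has 1 to 12 rows; each row shifts and turns the commanded pose from where the row before left it, along the tool's axes as they then stand; what a row does not reach is not made up. A row lasts 1/10 s, in which the tool goes at most 50 mm and 8.59 degrees, less where a joint would pass 70% of its speed; a pose out of reach is approached as far as the arm can. A call is refused whole if a number of a shift passes 5 or a number of a turn 8.59, either way. A call with a gripper value outside its range is refused whole. The fingers move at their own pace and stop on an object; "squeeze" is the grip in N (left out, the last holds). Time passes only in rows, so rows that do not move let the fingers close. It gives the time, the measured TCP pose, the force and the opening at its end, in the units of the state.
- r.sense(): the state, without advancing time (a new reading comes with each control period).
- r.grab_frame(name): name is "scene" or "top" or "wrist"; returns (picture, depth): 480x640x3 uint8, red, green, blue; 480x640 float32, mm along the optical axis (not along the pixel's ray), 0 where there is no reading.
- r.camera_model(name): a dict with "fx", "fy", "cx", "cy" (pixels), "k1" (the pictures are not rectified: a ray, as slopes to the right and down, at radius r is drawn at 1 + k1 r^2 times it, then the intrinsics apply), "R" (3x3) and "t" (3): a world point X has camera coordinates R X + t; the wrist camera has in their place "hand_eye" (4x4, takes a point from camera to tool coordinates, whose origin is the TCP and whose axes are the flange's). Camera axes: x right, y down, z forward; pixel columns grow to the right and rows downward; lengths in mm; the calibration is good to about 2 mm. A picture is of the moment at which its call begins: read the wrist's pose just before it. camera_model takes no time and is no camera call.
- r.sign_off(): hands the job in, once; it reports no verdict.
Trained networks look in the newest picture that a camera, given by its name, has taken for a name from the list of things; names that differ only in an ending like _2 or _b are one class to them, and where a whole thing is asked for, a point or a joint stands for the part that bears it (a point fixed in the world has none). Each returns a list of dicts, best first, with "confidence" (0 to 1); they miss things now and then, are a little off and sometimes report something else, mostly with a low value. They report only what shows in the picture. A call takes as long as a camera call.
- r.cut_out(query, camera): "mask" (480x640 bool, what is visible of it) and "bbox" ([left, top, right, bottom] in pixels, round what is visible of it).
- r.place_of(query, camera): "location" ([row, column] in pixels: a listed point, or the origin of a listed thing).
The state is a dict: "clock": time; "qpos": joint angles; "qvel": joint speeds; "joint_efforts": joint torques, N m; "eef_pos": TCP position; "tcp_rot": TCP orientation; "contact_force": force on the tool from outside, world axes, zero at the start; "wrist_torque": the same for the moment, N m; "opening": opening from 0.0 (shut) to 1.0 (fully open).
Only numpy, scipy, OpenCV 4.12 (cv2) and the standard library are available. Lean on these libraries where they do the work, as an engineer would, in place of code of your own. Each camera call takes 0.05 s, during which the arm holds its last target. There are 200 camera calls.

### The job

Push the upright supply unit along the bench until its foot plate sits squarely against both yellow stop blocks, then tip it over towards the blocks and ease it down gently all the way onto its side between them, board facing up, with its foot still at the stops. Only push and steady it with the fingers: do not grip it, lift it or let it drop. Leave the red bin, the jar and the screwdriver alone.

Things in the scene. Friction and masses are not known exactly. Their poses are not given: they have to be found in the camera images.
- unit: loose supply unit, 0.5 to 0.85 kg, 171 high, standing upright at the start. Origin: centre of its underside; z up its height, x towards the side it must land on (towards the stops), y across. Centre of mass about 30 up on its middle: tipped about its front foot edge it overbalances at about 0.93 rad and then falls unless steadied. Lying, its bar is 40 above the bench
- toe (a point): middle of the lower front edge of the unit's dark steel foot plate, 40 ahead of the unit's origin; it tips about this edge. The plate is 80 (x) by 150 (y) by 8 high; its ears (|y| 45 to 75) meet the stops and, as their upper edge turns against the stops, the unit backs off by up to 8
- bar (a point): centre of the unit's red round bar, 12 in diameter, 78 long, along the unit's y, 165 above its underside at x = 0, held between two aluminium uprights (12 by 6, at y = +-42, up to 171). Below it a 54 high open window. Fingers loosely either side of it (one behind to push, one in front to hold back) can ease the unit over; bar and uprights hang clear of the bench when it lies
- block (a point): centre of the unit's heavy grey block, 80 (x) by 90 (y), from 8 to 55 above the underside, front and rear faces flush with the foot plate: a place to push from behind (40 from the unit's middle)
- board (a point): centre of the unit's green board, 4 thick (x) by 78 (y) by 50 high, at x = 0 between the uprights, from 55 to 105 above the underside; its parts face the unit's -x side, and face up when the job is done
- stops: pair of yellow stop blocks fixed to the bench, on a blue mat (flat, look only). Origin: on the bench midway between their stop faces, which lie at x = 0 and face -x; x is the tipping direction, y along the line of the blocks, z up. The unit starts 25 to 50 short of the faces, up to 7 to a side and 0.1 rad out of square
- stop_a (a point): middle of the stop face of the block at y = +71: each block is 32 (x) by 22 (y) by 28 high (plus a 4 high bolt head, look only); 120 clear between the blocks, so that the unit's 90 wide grey block passes between
- stop_b (a point): middle of the stop face of the like block at y = -71
- redbin: loose red open bin, 100 by 90 by 40 high, beside the work: leave alone. Origin: centre of its underside
- fluxjar: loose white jar with black cap, 48 in diameter, 70 high, beside the work: leave alone. Origin: centre of its underside
- driver: loose screwdriver with red handle, 170 long, lying on the bench nearer the robot: leave alone. Origin: underside, about its middle

How it is judged:
By the outcome, as a careful person would: the job done as asked, in the order asked, and still so for the second after the job is handed in, with the robot touching nothing.
It also fails if it takes over 61 s, if anything falls off the work surface, if the arm or the gripper's body presses on something with over 40 N, if the wrist force passes 120 N, or if a joint passes its speed limit or range.

## Working session

There is one attempt and no reset: what is moved stays moved. The work goes in short steps, Python scripts to look and compute and a tool call to move; the robot and the scene stay as the last step left them, time stands still between calls to the robot, and variables do not carry over. Pictures are saved under pics/ and viewed, about 8 in all and at most 12, crops included, and the job is handed in when it is done.

Besides the shell and the picture viewer there is one more tool, called after ">>>" in YAML: its name, and indented under it one key for each argument. move_arm: Moves the arm, as the interface text tells. Its arguments: {"type":"object","properties":{"increments":{"type":"array","items":{"type":"object","properties":{"tx":{"type":"number"},"ty":{"type":"number"},"tz":{"type":"number"},"rx":{"type":"number"},"ry":{"type":"number"},"rz":{"type":"number"},"gripper":{"type":"number"}}}},"squeeze":{"type":"number"}},"required":["increments"]}

```bash
mkdir -p pics; ls
cat > h.py <<'E'
import numpy as np, cv2
from rig import r
from scipy.spatial.transform import Rotation as Ro
def cam(name, st=None):
    m=r.camera_model(name)
    if 'hand_eye' in m:
        T=np.eye(4);T[:3,:3]=Ro.from_euler('xyz',st['tcp_rot']).as_matrix();T[:3,3]=st['eef_pos']
        C=T@np.array(m['hand_eye']);m['R']=C[:3,:3].T;m['t']=-C[:3,:3].T@C[:3,3]
    m['R']=np.array(m['R']);m['t']=np.array(m['t']);return m
def slope(m,u,v):
    x=(np.asarray(u,float)-m['cx'])/m['fx'];y=(np.asarray(v,float)-m['cy'])/m['fy'];a,b=x,y
    for _ in range(15):
        s=1+m['k1']*(a*a+b*b);a,b=x/s,y/s
    return a,b
def ray(m,u,v):
    a,b=slope(m,u,v);d=np.array([a,b,1.])@m['R'];return -m['R'].T@m['t'],d/np.linalg.norm(d)
def tri(rs):
    A=sum(np.eye(3)-np.outer(d,d) for c,d in rs);b=sum((np.eye(3)-np.outer(d,d))@c for c,d in rs)
    X=np.linalg.solve(A,b);return X,[np.linalg.norm((np.eye(3)-np.outer(d,d))@(X-c)) for c,d in rs]
def atz(rr,z): c,d=rr;return c+d*(z-c[2])/d[2]
def cloud(m,dep,mask):
    v,u=np.nonzero(mask&(dep>0));z=dep[v,u];a,b=slope(m,u,v)
    P=np.stack([a*z,b*z,z],1);return (P-m['t'])@m['R']
E
python3 - <<'E'
from h import *
st=r.sense();print(st['clock'],st['eef_pos'],st['tcp_rot'],st['opening'])
Z=dict(unit=0,toe=0,bar=165,block=31,board=80,stops=0,stop_a=14,redbin=0,fluxjar=0,driver=0)
rays={}
ims=[]
for c in ['scene','top']:
    im,d=r.grab_frame(c);ims.append(im);cv2.imwrite(f'pics/{c}0.png',im[:,:,::-1]);m=cam(c)
    print(c,'cam at',(-m['R'].T@m['t']).round())
    for q in Z:
        for o in r.place_of(q,c)[:2]:
            v,u=o['location'];rr=ray(m,u,v);rays.setdefault(q,[]).append(rr)
            print(q,round(o['confidence'],2),round(v),round(u),atz(rr,Z[q]).round(1))
for q in Z:
    if len(rays.get(q,[]))==2: X,e=tri(rays[q]);print(q,X.round(1),np.round(e,1))
E
```

```text
pics
0.0 [ 232.10118534 -579.8049022   230.59145498] [-3.14028686e+00 -1.34218821e-05  3.80754759e-01] 1.0018018693640314
scene cam at [963. 162. 618.]
unit 0.94 262 267 [ 533.2 -103.7    0. ]
toe 0.89 266 286 [529.7 -67.6   0. ]
toe 0.6 209 294 [ 388.8 -113.7    0. ]
bar 0.82 194 262 [529.  -99.6 165. ]
bar 0.55 269 303 [640.8  16.1 165. ]
block 0.65 252 265 [ 536.8 -103.7   31. ]
board 0.65 233 265 [533.7 -99.6  80. ]
stops 0.93 270 304 [525.7 -34.2   0. ]
stops 0.36 262 269 [531.6 -99.8   0. ]
stop_a 0.93 302 294 [602.  -18.5  14. ]
stop_a 0.73 238 314 [456.6 -41.9  14. ]
redbin 0.97 378 370 [675.5 137.2   0. ]
redbin 0.5 210 296 [ 390.7 -109.8    0. ]
fluxjar 0.89 329 205 [ 696.7 -135.5    0. ]
driver 0.87 208 294 [ 384.8 -116.2    0. ]
top cam at [389.  45. 871.]
unit 0.62 284 406 [ 533.2 -110.1    0. ]
toe 0.67 286 376 [528.5 -60.1   0. ]
bar 0.56 263 422 [ 534.6 -103.4  165. ]
block 0.97 282 401 [531.1 -96.2  31. ]
board 0.69 273 410 [ 537.  -101.9   80. ]
stops 0.7 284 360 [530.6 -33.3   0. ]
stop_a 0.9 241 350 [600.7 -15.   14. ]
stop_a 0.89 330 366 [454.1 -41.7  14. ]
redbin 0.7 196 261 [681.6 138.9   0. ]
fluxjar 0.72 190 415 [ 699.1 -129.7    0. ]
driver 0.81 373 411 [ 388.9 -114.6    0. ]
unit [ 532.5 -107.4   -1.6] [3. 3.]
block [ 533.2 -101.1   27. ] [4.3 4.3]
board [536.  -99.9  82.7] [1.5 1.5]
fluxjar [ 698.4 -130.8    4.9] [2.2 2.2]
driver [ 388.9 -114.     4.5] [0.2 0.2]
```

View images.

Run:
```python
import cv2,numpy as np
a=cv2.imread('pics/scene0.png')[150:400,150:420];b=cv2.imread('pics/top0.png')[150:400,240:510]
cv2.imwrite('pics/c0.png',cv2.resize(np.vstack([np.hstack([a,b])]),None,fx=1.45,fy=1.45,interpolation=cv2.INTER_CUBIC))
```

```text
(no output)
```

View pics/c0.png

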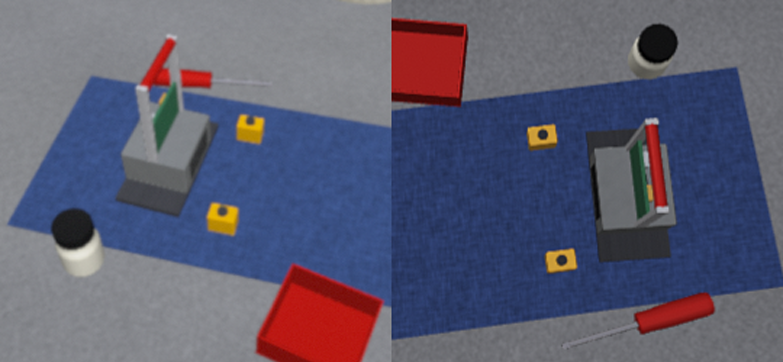

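```bash
cat > fit.py <<'E'
from h import *
def clouds(c):
    im,d=r.grab_frame(c);m=cam(c);P=cloud(m,d,np.ones(d.shape,bool))
    v,u=np.nonzero(d>0);hsv=cv2.cvtColor(im,cv2.COLOR_RGB2HSV)[v,u].astype(int);return P,hsv,im
def box(Q,zlo,zhi):
    Q=Q[(Q[:,2]>zlo)&(Q[:,2]<zhi)];return cv2.minAreaRect(Q[:,:2].astype(np.float32)),len(Q),np.median(Q,0).round(1)
def fit():
  for c in ['scene','top']:
    P,h,im=clouds(c);near=(abs(P[:,0]-530)<140)&(P[:,1]>-200)&(P[:,1]<180)
    bench=near&(abs(P[:,2])<15);print(c,'bench z',np.median(P[bench,2]).round(1))
    yel=near&(h[:,0]>17)&(h[:,0]<33)&(h[:,1]>150)&(h[:,2]>100)&(P[:,1]>-60)&(P[:,1]<30)
    for s in (0,1):
        Q=P[yel&((P[:,0]>530)==s)];print('stop',box(Q,22,34))
    red=near&((h[:,0]<8)|(h[:,0]>172))&(h[:,1]>130)&(abs(P[:,0]-530)<70)&(P[:,1]<160)
    B=P[red]
    if len(B)>20:
        B=B[np.linalg.norm(B-np.median(B,0),axis=1)<60]
        mu=B.mean(0);w=np.linalg.svd(B-mu)[2][0];t=(B-mu)@w
        w=w*np.sign(w[0]);print('bar n',len(B),'mid',(mu+w*(np.ptp(t)/2+t.min())*1).round(1),'med',np.median(B,0).round(1),'dir',w.round(3),'len',np.ptp(t).round(1))
    gry=near&(P[:,2]>48)&(P[:,2]<62)&(h[:,1]<60);print('block top',box(P[gry],48,62))
    drk=near&(P[:,2]>3)&(P[:,2]<14)&(h[:,1]<90)&(h[:,2]<90);print('plate',box(P[drk],3,14))
if __name__=='__main__': fit()
E
python3 fit.py
```

```text
scene bench z 0.3
stop (((455.14630126953125, -26.617874145507812), (21.846834182739258, 31.161672592163086), 10.88422679901123), 140, array([458.8, -23.6,  26.4]))
stop (((595.0592651367188, -5.285236358642578), (21.1159610748291, 32.122039794921875), 10.302393913269043), 194, array([597.7,  -2.3,  27.2]))
bar n 263 mid [ 531.8 -102.8  168.5] med [ 536.4 -102.4  168.9] dir [ 0.995  0.098 -0.011] len 76.1
block top (((533.5628662109375, -103.84779357910156), (91.43498992919922, 80.82352447509766), 5.147729396820068), 1327, array([544.8, -90.5,  53.5]))
plate (((534.1406860351562, -103.49081420898438), (149.3439178466797, 79.93891143798828), 4.866471290588379), 819, array([591.3, -92.4,   7.5]))
top bench z 1.9
stop (((453.7543029785156, -25.363861083984375), (21.825477600097656, 31.57133674621582), 9.880378723144531), 239, array([453.1, -24.2,  28.6]))
stop (((594.0475463867188, -4.054765701293945), (22.191951751708984, 31.243375778198242), 8.579449653625488), 206, array([592.8,  -3.2,  28.5]))
bar n 469 mid [ 532.4 -102.5  170.5] med [ 532.3 -102.4  170.6] dir [ 0.996  0.09  -0.   ] len 76.9
block top (((532.543701171875, -102.93563079833984), (90.35028839111328, 80.62074279785156), 4.924335479736328), 1821, array([528.1, -87.3,  55.6]))
plate (((533.513671875, 14.7596435546875), (345.37017822265625, 176.8483123779297), 83.76383972167969), 1366, array([480.7, -96.9,   8.6]))
```

>>> move_arm:
  increments:
    - {"tx": 4, "ty": -2.34, "gripper": 0.18}
    - {"tx": 4, "ty": -2.34}
    - {"tx": 4, "ty": -2.34}
    - {"tx": 4, "ty": -2.34}
    - {"tx": 4, "ty": -2.34}
    - {"tx": 4, "ty": -2.34}
    - {"tx": 4, "ty": -2.34}
    - {"tx": 4, "ty": -2.34}
    - {"tx": 4, "ty": -2.34}
    - {"tx": 4, "ty": -2.34}
    - {"tx": 4, "ty": -2.34}

```text
invalid input
```

>>> move_arm:
  increments:
    - {"rz": -8.55}
    - {"rz": -8.55}
    - {"rz": -8.55}
    - {"rz": -8.55}
    - {"rz": -8.55}
    - {"rz": -8.55}
    - {"rz": -8.55}
    - {"rz": -8.55}
    - {"rz": -8.5}
    - {"ry": 8.5}
    - {"ry": 8.5}
    - {}

```text
invalid input
```

>>> move_arm:
  increments:
    - {"tx": 4, "ty": -2.34, "tz": 0, "rx": 0, "ry": 0, "rz": 0, "gripper": 0.18}
  squeeze: 20

```text
clock: 1.3
eef_pos: [259.1, -546.5, 231.3]
tcp_rot: [3.139, 0.001, 0.377]
contact_force: [1.4, 0.6, -0.3]
opening: 0.857
```

>>> move_arm:
  increments:
    - {"tx": 4, "ty": -2.34, "tz": 0, "rx": 0, "ry": 0, "rz": 0, "gripper": 0.18}
    - {"tx": 4, "ty": -2.34, "tz": 0, "rx": 0, "ry": 0, "rz": 0, "gripper": 0.18}
    - {"tx": 4, "ty": -2.34, "tz": 0, "rx": 0, "ry": 0, "rz": 0, "gripper": 0.18}
    - {"tx": 4, "ty": -2.34, "tz": 0, "rx": 0, "ry": 0, "rz": 0, "gripper": 0.18}
    - {"tx": 4, "ty": -2.34, "tz": 0, "rx": 0, "ry": 0, "rz": 0, "gripper": 0.18}
    - {"tx": 4, "ty": -2.34, "tz": 0, "rx": 0, "ry": 0, "rz": 0, "gripper": 0.18}
    - {"tx": 4, "ty": -2.34, "tz": 0, "rx": 0, "ry": 0, "rz": 0, "gripper": 0.18}
    - {"tx": 4, "ty": -2.34, "tz": 0, "rx": 0, "ry": 0, "rz": 0, "gripper": 0.18}
    - {"tx": 4, "ty": -2.34, "tz": 0, "rx": 0, "ry": 0, "rz": 0, "gripper": 0.18}
    - {"tx": 4, "ty": -2.34, "tz": 0, "rx": 0, "ry": 0, "rz": 0, "gripper": 0.18}

```text
clock: 2.3
eef_pos: [546.1, -176.0, 231.5]
tcp_rot: [3.141, -0.0, 0.381]
contact_force: [1.1, -0.5, -0.5]
opening: 0.593
```

>>> move_arm:
  increments:
    - {"tx": 0, "ty": 0, "tz": 0, "rx": 0, "ry": 0, "rz": -8.55, "gripper": 0.18}
    - {"tx": 0, "ty": 0, "tz": 0, "rx": 0, "ry": 0, "rz": -8.55, "gripper": 0.18}
    - {"tx": 0, "ty": 0, "tz": 0, "rx": 0, "ry": 0, "rz": -8.55, "gripper": 0.18}
    - {"tx": 0, "ty": 0, "tz": 0, "rx": 0, "ry": 0, "rz": -8.55, "gripper": 0.18}
    - {"tx": 0, "ty": 0, "tz": 0, "rx": 0, "ry": 0, "rz": -8.55, "gripper": 0.18}
    - {"tx": 0, "ty": 0, "tz": 0, "rx": 0, "ry": 0, "rz": -8.55, "gripper": 0.18}
    - {"tx": 0, "ty": 0, "tz": 0, "rx": 0, "ry": 0, "rz": -8.55, "gripper": 0.18}
    - {"tx": 0, "ty": 0, "tz": 0, "rx": 0, "ry": 0, "rz": -8.55, "gripper": 0.18}
    - {"tx": 0, "ty": 0, "tz": 0, "rx": 0, "ry": 0, "rz": -8.5, "gripper": 0.18}
    - {"tx": 0, "ty": 0, "tz": 0, "rx": 0, "ry": 8.5, "rz": 0, "gripper": 0.18}
    - {"tx": 0, "ty": 0, "tz": 0, "rx": 0, "ry": 8.5, "rz": 0, "gripper": 0.18}
    - {"tx": 0, "ty": 0, "tz": 0, "rx": 0, "ry": 0, "rz": 0, "gripper": 0.18}

```text
clock: 3.5
eef_pos: [545.3, -180.0, 230.3]
tcp_rot: [-3.141, -0.3, 1.72]
contact_force: [0.9, -0.4, -1.3]
opening: 0.59
```

>>> move_arm:
  increments:
    - {"tx": -1.23, "ty": 0, "tz": 4.02, "rx": 0, "ry": 0, "rz": 0, "gripper": 0.18}
    - {"tx": -1.23, "ty": 0, "tz": 4.02, "rx": 0, "ry": 0, "rz": 0, "gripper": 0.18}
    - {"tx": -1.23, "ty": 0, "tz": 4.02, "rx": 0, "ry": 0, "rz": 0, "gripper": 0.18}
    - {"tx": -1.23, "ty": 0, "tz": 4.02, "rx": 0, "ry": 0, "rz": 0, "gripper": 0.18}
    - {"tx": -1.23, "ty": 0, "tz": 4.02, "rx": 0, "ry": 0, "rz": 0, "gripper": 0.18}
    - {"tx": 0.57, "ty": 0, "tz": 0.17, "rx": 0, "ry": 0, "rz": 0, "gripper": 0.18}
    - {"tx": 0.57, "ty": 0, "tz": 0.17, "rx": 0, "ry": 0, "rz": 0, "gripper": 0.18}
    - {"tx": 0.57, "ty": 0, "tz": 0.17, "rx": 0, "ry": 0, "rz": 0, "gripper": 0.18}
    - {"tx": 0.19, "ty": 0, "tz": 0.06, "rx": 0, "ry": 0, "rz": 0, "gripper": 0.18}
    - {"tx": 0.19, "ty": 0, "tz": 0.06, "rx": 0, "ry": 0, "rz": 0, "gripper": 0.18}

```text
clock: 4.5
eef_pos: [542.9, -156.3, 23.0]
tcp_rot: [3.139, -0.295, 1.724]
contact_force: [-1.5, 0.1, 0.5]
opening: 0.589
```

>>> move_arm:
  increments:
    - {"tx": 0.24, "ty": 0, "tz": 0.07, "rx": 0, "ry": 0, "rz": 0, "gripper": 0.18}
    - {"tx": 0.24, "ty": 0, "tz": 0.07, "rx": 0, "ry": 0, "rz": 0, "gripper": 0.18}
    - {"tx": 0.24, "ty": 0, "tz": 0.07, "rx": 0, "ry": 0, "rz": 0, "gripper": 0.18}
    - {"tx": 0.24, "ty": 0, "tz": 0.07, "rx": 0, "ry": 0, "rz": 0, "gripper": 0.18}
    - {"tx": 0.24, "ty": 0, "tz": 0.07, "rx": 0, "ry": 0, "rz": 0, "gripper": 0.18}
    - {"tx": 0.24, "ty": 0, "tz": 0.07, "rx": 0, "ry": 0, "rz": 0, "gripper": 0.18}
    - {"tx": 0.24, "ty": 0, "tz": 0.07, "rx": 0, "ry": 0, "rz": 0, "gripper": 0.18}
    - {"tx": 0.24, "ty": 0, "tz": 0.07, "rx": 0, "ry": 0, "rz": 0, "gripper": 0.18}
    - {"tx": 0.24, "ty": 0, "tz": 0.07, "rx": 0, "ry": 0, "rz": 0, "gripper": 0.18}
    - {"tx": 0.24, "ty": 0, "tz": 0.07, "rx": 0, "ry": 0, "rz": 0, "gripper": 0.18}

```text
clock: 5.5
eef_pos: [539.1, -132.7, 22.0]
tcp_rot: [3.139, -0.294, 1.723]
contact_force: [1.1, -5.5, 2.2]
opening: 0.59
```

```bash
python3 fit.py; python3 -c "
from h import *
im,d=r.grab_frame('scene');cv2.imwrite('pics/s1.png',cv2.resize(im[150:350,180:400,::-1],None,fx=3,fy=3))
s=r.sense();print(s['eef_pos'],s['contact_force'])"
```

```text
scene bench z 0.4
stop (((454.90216064453125, -26.63210105895996), (23.27889633178711, 31.761137008666992), 15.241981506347656), 138, array([458.5, -23.6,  26.4]))
stop (((595.06591796875, -5.054498672485352), (20.821910858154297, 31.501266479492188), 9.51198673248291), 186, array([597.6,  -2.2,  27.4]))
bar n 257 mid [526.7 -84.8 168.6] med [531.2 -84.6 168.9] dir [ 0.987  0.159 -0.01 ] len 73.9
block top (((530.81494140625, -99.44808959960938), (92.07384490966797, 109.37303924560547), 9.369893074035645), 1532, array([538.8, -75.9,  53.6]))
plate (((528.0060424804688, -84.73478698730469), (149.8925018310547, 79.40613555908203), 8.166672706604004), 762, array([586.9, -73. ,   7.6]))
top bench z 1.9
stop (((0.0, 0.0), (0.0, 0.0), 0.0), 0, array([nan, nan, nan]))
stop (((594.0975341796875, -3.314777374267578), (21.60094451904297, 29.637187957763672), 10.200961112976074), 132, array([595.1,   3.4,  28.6]))
block top (((0.0, 0.0), (0.0, 0.0), 0.0), 0, array([nan, nan, nan]))
plate (((613.177001953125, 60.780399322509766), (74.31233215332031, 226.56651306152344), 5.816181659698486), 33, array([635.9,  12.6,   4.2]))
[ 538.94653794 -132.23374575   21.95811767] [ 1.68596161 -3.69104446  3.67782768]
  return _methods._mean(a, axis=axis, dtype=dtype,
  ret = um.true_divide(
```

>>> move_arm:
  increments:
    - {"tx": 0.19, "ty": 0, "tz": 0.06, "rx": 0, "ry": 0, "rz": 0, "gripper": 0.18}
    - {"tx": 0.19, "ty": 0, "tz": 0.06, "rx": 0, "ry": 0, "rz": 0, "gripper": 0.18}
    - {"tx": 0.19, "ty": 0, "tz": 0.06, "rx": 0, "ry": 0, "rz": 0, "gripper": 0.18}
    - {"tx": 0.19, "ty": 0, "tz": 0.06, "rx": 0, "ry": 0, "rz": 0, "gripper": 0.18}
    - {"tx": 0.19, "ty": 0, "tz": 0.06, "rx": 0, "ry": 0, "rz": 0, "gripper": 0.18}
    - {"tx": 0.1, "ty": 0, "tz": 0.03, "rx": 0, "ry": 0, "rz": 0, "gripper": 0.18}
    - {"tx": 0.1, "ty": 0, "tz": 0.03, "rx": 0, "ry": 0, "rz": 0, "gripper": 0.18}

```text
clock: 6.35
eef_pos: [537.1, -120.6, 21.9]
tcp_rot: [3.14, -0.295, 1.723]
contact_force: [0.5, -6.8, 5.8]
opening: 0.589
```

>>> move_arm:
  increments:
    - {"tx": 0.1, "ty": 0, "tz": 0.03, "rx": 0, "ry": 0, "rz": 0, "gripper": 0.18}
    - {"tx": 0.1, "ty": 0, "tz": 0.03, "rx": 0, "ry": 0, "rz": 0, "gripper": 0.18}

```text
clock: 6.55
eef_pos: [536.9, -119.1, 21.9]
tcp_rot: [3.14, -0.294, 1.724]
contact_force: [-0.4, -13.1, 7.3]
opening: 0.591
```

>>> move_arm:
  increments:
    - {"tx": 0.1, "ty": 0, "tz": 0.03, "rx": 0, "ry": 0, "rz": 0, "gripper": 0.18}
    - {"tx": 0, "ty": 0, "tz": 0, "rx": 0, "ry": 0, "rz": 0, "gripper": 0.18}

```text
clock: 6.75
eef_pos: [536.8, -119.0, 21.9]
tcp_rot: [3.139, -0.292, 1.724]
contact_force: [-0.3, -14.6, 6.1]
opening: 0.589
```

```bash
python3 fit.py 2>&1 | head -6; python3 -c "
from h import *
im,d=r.grab_frame('scene');cv2.imwrite('pics/s1.png',cv2.resize(im[170:350,180:380,::-1],None,fx=3,fy=3,interpolation=2))
s=r.sense();print(s['eef_pos'],s['contact_force'],s['qpos'])"
```

```text
return _methods._mean(a, axis=axis, dtype=dtype,
  ret = um.true_divide(
scene bench z 0.4
stop (((455.4164733886719, -26.7464599609375), (21.065622329711914, 32.12595748901367), 9.800995826721191), 138, array([458.7, -23. ,  26.4]))
[ 536.85568154 -119.0085628    21.91730195] [ -1.40361898 -14.14370207   4.8542116 ] [-0.37731047  0.59298512  1.84606685  0.33050495  0.87908913 -0.76441598]
```

View pics/s1.png

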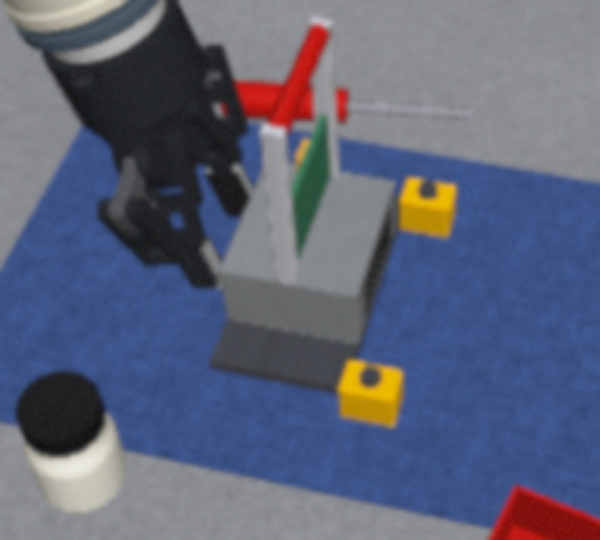

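>>> move_arm:
  increments:
    - {"tx": -1, "ty": 0, "tz": -0.3, "rx": 0, "ry": 0, "rz": 0, "gripper": 0.18}
    - {"tx": -2.5, "ty": 0, "tz": -0.77, "rx": 0, "ry": 0, "rz": 0, "gripper": 0.18}
    - {"tx": -2.5, "ty": 0, "tz": -0.77, "rx": 0, "ry": 0, "rz": 0, "gripper": 0.18}
    - {"tx": 1.4, "ty": 0, "tz": -4.7, "rx": 0, "ry": 0, "rz": 0, "gripper": 0.18}
    - {"tx": 1.4, "ty": 0, "tz": -4.7, "rx": 0, "ry": 0, "rz": 0, "gripper": 0.18}
    - {"tx": 1.4, "ty": 0, "tz": -4.7, "rx": 0, "ry": 0, "rz": 0, "gripper": 0.18}
    - {"tx": 1.4, "ty": 0, "tz": -4.7, "rx": 0, "ry": 0, "rz": 0, "gripper": 0.18}
    - {"tx": 1.4, "ty": 0, "tz": -4.7, "rx": 0, "ry": 0, "rz": 0, "gripper": 0.18}
    - {"tx": 0, "ty": 0, "tz": 0, "rx": 0, "ry": -8.5, "rz": 0, "gripper": 0.18}
    - {"tx": 0, "ty": 0, "tz": 0, "rx": 0, "ry": -8.5, "rz": 0, "gripper": 0.18}

```text
clock: 7.9
eef_pos: [546.2, -181.8, 268.6]
tcp_rot: [3.138, 0.006, 1.721]
contact_force: [-1.0, 0.9, -1.7]
opening: 0.592
```

>>> move_arm:
  increments:
    - {"tx": 0, "ty": 0, "tz": 0, "rx": 0, "ry": 0, "rz": 8.2, "gripper": 0.0}
    - {"tx": 0, "ty": 0, "tz": 0, "rx": 0, "ry": 0, "rz": 8.2, "gripper": -0.3}
    - {"tx": 0, "ty": 0, "tz": 0, "rx": 0, "ry": 0, "rz": 8.2, "gripper": -0.3}
    - {"tx": 0, "ty": 0, "tz": 0, "rx": 0, "ry": 0, "rz": 8.2, "gripper": -0.3}
    - {"tx": 0, "ty": 0, "tz": 0, "rx": 0, "ry": 0, "rz": 8.2, "gripper": -0.3}
    - {"tx": 0, "ty": 0, "tz": 0, "rx": 0, "ry": 0, "rz": 8.2, "gripper": -0.3}
    - {"tx": 0, "ty": 0, "tz": 0, "rx": 0, "ry": 0, "rz": 8.2, "gripper": -0.3}
    - {"tx": 0, "ty": 0, "tz": 0, "rx": 0, "ry": 0, "rz": 8.2, "gripper": -0.3}
    - {"tx": 0, "ty": 0, "tz": 0, "rx": 0, "ry": 0, "rz": 8.2, "gripper": -0.3}
    - {"tx": 0, "ty": 0, "tz": 0, "rx": 0, "ry": 0, "rz": 8.2, "gripper": -0.3}
    - {"tx": 0, "ty": 0, "tz": 0, "rx": 0, "ry": 0, "rz": 8.1, "gripper": -0.3}
    - {"tx": 0, "ty": 0, "tz": 0, "rx": 0, "ry": 0, "rz": 0, "gripper": -0.3}

```text
clock: 9.1
eef_pos: [544.8, -180.1, 266.1]
tcp_rot: [-3.14, 0.002, 0.148]
contact_force: [-0.7, 0.1, -0.5]
opening: 0.35
```

```bash
python3 fit.py 2>&1; python3 -c "
from h import *
s=r.sense();print(s['eef_pos'],s['tcp_rot'],s['opening'],s['contact_force'],s['qpos'])"
```

```text
scene bench z 0.3
stop (((455.30853271484375, -26.563434600830078), (21.868078231811523, 31.538745880126953), 11.179115295410156), 141, array([458.3, -23.4,  26.5]))
stop (((594.3294067382812, -5.001468658447266), (20.55459213256836, 31.88343620300293), 7.140883445739746), 191, array([598. ,  -2.1,  27.2]))
bar n 253 mid [525.5 -71.4 168.6] med [528.1 -71.1 168.9] dir [ 0.987  0.16  -0.008] len 76.0
block top (((526.0645751953125, -72.26707458496094), (92.60218048095703, 80.35496520996094), 8.830499649047852), 1412, array([536.7, -60.1,  53.6]))
plate (((538.7544555664062, -69.59039306640625), (123.75070190429688, 79.45346069335938), 7.692096710205078), 690, array([585.2, -63.7,   7.6]))
top bench z 1.8
stop (((453.868408203125, -25.615997314453125), (21.652494430541992, 32.04721450805664), 8.175833702087402), 237, array([453.2, -24.3,  28.5]))
stop (((594.2236938476562, -4.18992805480957), (22.12778091430664, 32.071128845214844), 8.836228370666504), 210, array([592.6,  -3. ,  28.6]))
bar n 476 mid [525.1 -71.  170.5] med [525.2 -70.9 170.6] dir [ 0.988  0.151 -0.002] len 77.9
block top (((525.310302734375, -71.39915466308594), (90.37433624267578, 80.59326934814453), 8.656289100646973), 1902, array([521.3, -56.8,  55.6]))
plate (((578.2027587890625, -2.5196533203125), (336.2208251953125, 175.88978576660156), 43.82027053833008), 1318, array([474. , -66.8,   8.5]))
[ 545.07692419 -180.14248464  266.30016958] [-3.14080910e+00  1.08647365e-03  1.54527203e-01] 0.34926900268148625 [0.66033446 0.71992039 0.15182341] [-3.21920507e-01  2.42691705e-01  1.70531460e+00  2.12866832e-04
  1.19491119e+00  1.09427077e+00]
```

>>> move_arm:
  increments:
    - {"tx": -0.1, "ty": -3.7, "tz": 0, "rx": 0, "ry": 0, "rz": 0, "gripper": -0.3}
    - {"tx": -0.1, "ty": -3.7, "tz": 0, "rx": 0, "ry": 0, "rz": 0, "gripper": -0.3}
    - {"tx": -0.1, "ty": -3.65, "tz": 0, "rx": 0, "ry": 0, "rz": 0, "gripper": -0.3}
    - {"tx": 0, "ty": 0, "tz": 3, "rx": 0, "ry": 0, "rz": 0, "gripper": -0.3}
    - {"tx": 0, "ty": 0, "tz": 3, "rx": 0, "ry": 0, "rz": 0, "gripper": -0.3}
    - {"tx": 0, "ty": 0, "tz": 1, "rx": 0, "ry": 0, "rz": 0, "gripper": -0.3}
    - {"tx": 0, "ty": 0, "tz": 0, "rx": 0, "ry": 0, "rz": 0, "gripper": -0.3}
    - {"tx": 0, "ty": 0, "tz": 0, "rx": 0, "ry": 0, "rz": 0, "gripper": -0.3}

```text
clock: 10.0
eef_pos: [526.5, -71.8, 197.5]
tcp_rot: [3.141, -0.001, 0.151]
contact_force: [0.6, -0.2, 0.7]
opening: 0.349
```

```bash
python3 -c "
from h import *
s=r.sense();print(s['eef_pos'],s['tcp_rot'],s['opening'],s['contact_force'],s['qpos'])
im,d=r.grab_frame('wrist');im2,d=r.grab_frame('scene')
cv2.imwrite('pics/w1.png',np.hstack([cv2.resize(im,(400,300)),cv2.resize(im2[130:340,140:420],(400,300))])[:,:,::-1])"
```

```text
[526.53496424 -71.75784148 197.50517188] [ 3.14143433e+00 -5.89684639e-04  1.51184735e-01] 0.34868205422859333 [ 0.58993214 -0.22960942  0.67572326] [-1.38282112e-01  2.44974560e-01  1.86739686e+00  1.93611757e-05
  1.02861089e+00  1.28131954e+00]
```

View pics/w1.png

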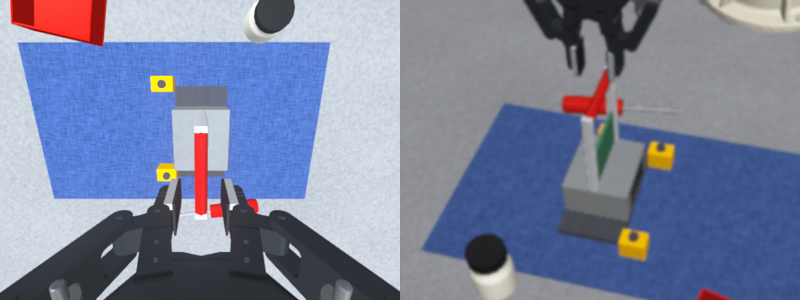

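>>> move_arm:
  increments:
    - {"tx": 0, "ty": 0, "tz": 2, "rx": 0, "ry": 0, "rz": 0, "gripper": -0.3}
    - {"tx": 0, "ty": 0, "tz": 2, "rx": 0, "ry": 0, "rz": 0, "gripper": -0.3}
    - {"tx": 0, "ty": 0, "tz": 1, "rx": 0, "ry": 0, "rz": 0, "gripper": -0.3}
    - {"tx": 0, "ty": 0, "tz": 0, "rx": 0, "ry": 0, "rz": 0, "gripper": -0.4}
    - {"tx": 0, "ty": 0, "tz": 0, "rx": 0, "ry": 0, "rz": 0, "gripper": -0.5}
    - {"tx": 0, "ty": 0, "tz": 0, "rx": 0, "ry": 0, "rz": 0, "gripper": -0.55}
    - {"tx": 0, "ty": 0, "tz": 0, "rx": 0, "ry": 0, "rz": 0, "gripper": -0.6}
    - {"tx": 0, "ty": 0, "tz": 0, "rx": 0, "ry": 0, "rz": 0, "gripper": -0.6}

```text
clock: 10.9
eef_pos: [526.3, -71.5, 147.2]
tcp_rot: [3.141, -0.001, 0.15]
contact_force: [-0.8, 0.3, -0.0]
opening: 0.198
```

```bash
python3 -c "
from h import *
s=r.sense();print(s['eef_pos'],s['tcp_rot'],s['opening'],s['contact_force'],s['qpos'])
im,d=r.grab_frame('wrist');im2,d=r.grab_frame('scene')
cv2.imwrite('pics/w2.png',np.hstack([cv2.resize(im[160:480,160:480],(400,400)),cv2.resize(im2[130:340,170:380],(400,400))])[:,:,::-1])"
```

```text
[526.31587726 -71.51067223 147.24973697] [ 3.14133883e+00 -9.25349140e-04  1.50393196e-01] 0.19784758840310798 [-0.77234752  0.33394912 -0.02013485] [-1.37880091e-01  3.08298645e-01  1.91152257e+00  2.47811437e-05
  9.20812113e-01  1.28250817e+00]
```

View pics/w2.png

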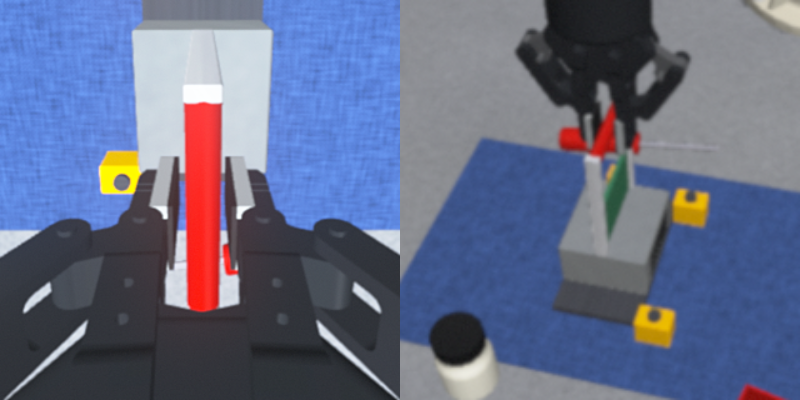

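```bash
cat > plan.py <<'E'
import numpy as np,sys,json
def pose(th,k=.5,L=18):
    f=k*th; B=np.array([-40*np.cos(th)+157*np.sin(th),40*np.sin(th)+165*np.cos(th)])
    z=np.array([-np.sin(f),-np.cos(f)]);y=np.array([-np.cos(f),np.sin(f)]);return B+L*z,y,z,f
for a,b,n in [(0,18,12),(18,36,12),(36,51,12),(51,63,12),(63,75,12),(75,90,15)]:
    print(a,b)
    for t in np.linspace(a,b,n+1)[:-1]:
        p,y,z,f=pose(np.radians(t));q,_,_,g=pose(np.radians(t+(b-a)/n));d=(q-p)/10
        print('  ty %.2f tz %.2f rx %.2f'%(d@y,d@z,-np.degrees(g-f)))
    q,_,_,g=pose(np.radians(b));w=np.array([526.9,-31.2])+q[0]*np.array([-.1504,.9886])+(-.9)*np.array([-.9886,-.1504])
    print(' TCP',w.round(1),q[1].round(1),'tilt',g.round(3))
E
python3 plan.py
```

```text
0 18
  ty -0.39 tz -0.10 rx -0.75
  ty -0.39 tz -0.09 rx -0.75
  ty -0.39 tz -0.09 rx -0.75
  ty -0.39 tz -0.08 rx -0.75
  ty -0.39 tz -0.08 rx -0.75
  ty -0.39 tz -0.07 rx -0.75
  ty -0.40 tz -0.06 rx -0.75
  ty -0.40 tz -0.06 rx -0.75
  ty -0.40 tz -0.05 rx -0.75
  ty -0.40 tz -0.05 rx -0.75
  ty -0.40 tz -0.04 rx -0.75
  ty -0.40 tz -0.03 rx -0.75
 TCP [526.6 -23.5] 151.5 tilt 0.157
18 36
  ty -0.40 tz -0.03 rx -0.75
  ty -0.40 tz -0.02 rx -0.75
  ty -0.40 tz -0.02 rx -0.75
  ty -0.40 tz -0.01 rx -0.75
  ty -0.40 tz -0.00 rx -0.75
  ty -0.40 tz 0.00 rx -0.75
  ty -0.40 tz 0.01 rx -0.75
  ty -0.40 tz 0.01 rx -0.75
  ty -0.40 tz 0.02 rx -0.75
  ty -0.40 tz 0.03 rx -0.75
  ty -0.40 tz 0.03 rx -0.75
  ty -0.40 tz 0.04 rx -0.75
 TCP [519.6  22.7] 139.9 tilt 0.314
36 51
  ty -0.34 tz 0.04 rx -0.62
  ty -0.34 tz 0.04 rx -0.63
  ty -0.34 tz 0.04 rx -0.62
  ty -0.34 tz 0.05 rx -0.62
  ty -0.34 tz 0.05 rx -0.62
  ty -0.34 tz 0.06 rx -0.62
  ty -0.33 tz 0.06 rx -0.63
  ty -0.33 tz 0.06 rx -0.62
  ty -0.33 tz 0.07 rx -0.62
  ty -0.33 tz 0.07 rx -0.62
  ty -0.33 tz 0.08 rx -0.63
  ty -0.33 tz 
[... 563 characters left out ...]
rx -0.50
  ty -0.26 tz 0.11 rx -0.50
  ty -0.26 tz 0.11 rx -0.50
  ty -0.26 tz 0.11 rx -0.50
  ty -0.25 tz 0.12 rx -0.50
  ty -0.25 tz 0.12 rx -0.50
  ty -0.25 tz 0.12 rx -0.50
  ty -0.25 tz 0.12 rx -0.50
 TCP [508.2  97.8] 67.1 tilt 0.654
75 90
  ty -0.25 tz 0.12 rx -0.50
  ty -0.25 tz 0.13 rx -0.50
  ty -0.25 tz 0.13 rx -0.50
  ty -0.25 tz 0.13 rx -0.50
  ty -0.25 tz 0.13 rx -0.50
  ty -0.25 tz 0.14 rx -0.50
  ty -0.25 tz 0.14 rx -0.50
  ty -0.24 tz 0.14 rx -0.50
  ty -0.24 tz 0.14 rx -0.50
  ty -0.24 tz 0.14 rx -0.50
  ty -0.24 tz 0.15 rx -0.50
  ty -0.24 tz 0.15 rx -0.50
  ty -0.24 tz 0.15 rx -0.50
  ty -0.24 tz 0.15 rx -0.50
  ty -0.24 tz 0.15 rx -0.50
 TCP [506.1 111.6] 27.3 tilt 0.785
```

>>> move_arm:
  increments:
    - {"tx": 0, "ty": -0.39, "tz": -0.1, "rx": -0.75, "ry": 0, "rz": 0, "gripper": -0.64}
    - {"tx": 0, "ty": -0.39, "tz": -0.09, "rx": -0.75, "ry": 0, "rz": 0, "gripper": -0.64}
    - {"tx": 0, "ty": -0.39, "tz": -0.09, "rx": -0.75, "ry": 0, "rz": 0, "gripper": -0.64}
    - {"tx": 0, "ty": -0.39, "tz": -0.08, "rx": -0.75, "ry": 0, "rz": 0, "gripper": -0.64}
    - {"tx": 0, "ty": -0.39, "tz": -0.08, "rx": -0.75, "ry": 0, "rz": 0, "gripper": -0.64}
    - {"tx": 0, "ty": -0.39, "tz": -0.07, "rx": -0.75, "ry": 0, "rz": 0, "gripper": -0.64}
    - {"tx": 0, "ty": -0.4, "tz": -0.06, "rx": -0.75, "ry": 0, "rz": 0, "gripper": -0.64}
    - {"tx": 0, "ty": -0.4, "tz": -0.06, "rx": -0.75, "ry": 0, "rz": 0, "gripper": -0.64}
    - {"tx": 0, "ty": -0.4, "tz": -0.05, "rx": -0.75, "ry": 0, "rz": 0, "gripper": -0.64}
    - {"tx": 0, "ty": -0.4, "tz": -0.05, "rx": -0.75, "ry": 0, "rz": 0, "gripper": -0.64}
    - {"tx": 0, "ty": -0.4, "tz": -0.04, "rx": -0.75, "ry": 0, "rz": 0, "gripper": -0.64}
    - {"tx": 0, "ty": -0.4, "tz": -0.03, "rx": -0.75, "ry": 0, "rz": 0, "gripper": -0.64}

```text
clock: 12.2
eef_pos: [518.7, -24.0, 151.2]
tcp_rot: [2.983, 0.0, 0.15]
contact_force: [0.8, -1.0, 1.1]
opening: 0.179
```

```bash
python3 -c "
from h import *
s=r.sense();print(s['eef_pos'],s['tcp_rot'],s['opening'],s['contact_force'],s['qpos'])
im,d=r.grab_frame('wrist');im2,d=r.grab_frame('scene')
cv2.imwrite('pics/w3.png',np.hstack([cv2.resize(im[160:480,160:480],(400,400)),cv2.resize(im2[130:340,170:380],(400,400))])[:,:,::-1])"
```

```text
[518.69718903 -23.99092377 151.19456657] [2.98348887e+00 1.04910183e-04 1.50304508e-01] 0.17911233563057155 [ 0.82038743 -0.99615589  1.05915693] [ 0.05450464  0.28133214  1.95191334 -0.20094573  0.90310826  1.59925363]
```

View pics/w3.png

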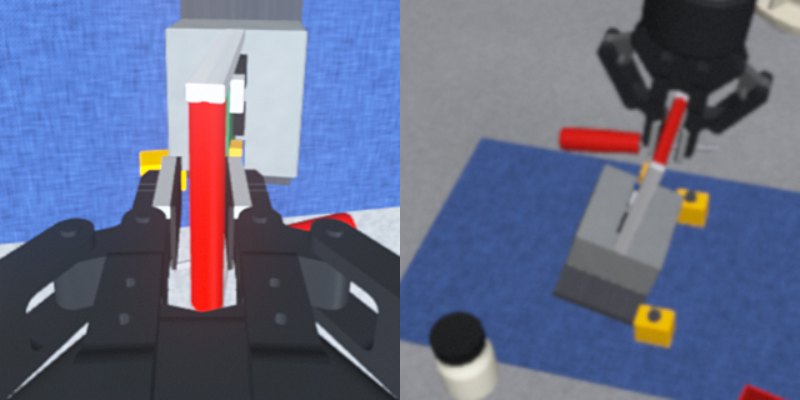

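>>> move_arm:
  increments:
    - {"tx": 0, "ty": -0.4, "tz": -0.03, "rx": -0.75, "ry": 0, "rz": 0, "gripper": -0.64}
    - {"tx": 0, "ty": -0.4, "tz": -0.02, "rx": -0.75, "ry": 0, "rz": 0, "gripper": -0.64}
    - {"tx": 0, "ty": -0.4, "tz": -0.02, "rx": -0.75, "ry": 0, "rz": 0, "gripper": -0.64}
    - {"tx": 0, "ty": -0.4, "tz": -0.01, "rx": -0.75, "ry": 0, "rz": 0, "gripper": -0.64}
    - {"tx": 0, "ty": -0.4, "tz": 0, "rx": -0.75, "ry": 0, "rz": 0, "gripper": -0.64}
    - {"tx": 0, "ty": -0.4, "tz": 0, "rx": -0.75, "ry": 0, "rz": 0, "gripper": -0.64}
    - {"tx": 0, "ty": -0.4, "tz": 0.01, "rx": -0.75, "ry": 0, "rz": 0, "gripper": -0.64}
    - {"tx": 0, "ty": -0.4, "tz": 0.01, "rx": -0.75, "ry": 0, "rz": 0, "gripper": -0.64}
    - {"tx": 0, "ty": -0.4, "tz": 0.02, "rx": -0.75, "ry": 0, "rz": 0, "gripper": -0.64}
    - {"tx": 0, "ty": -0.4, "tz": 0.03, "rx": -0.75, "ry": 0, "rz": 0, "gripper": -0.64}
    - {"tx": 0, "ty": -0.4, "tz": 0.03, "rx": -0.75, "ry": 0, "rz": 0, "gripper": -0.64}
    - {"tx": 0, "ty": -0.4, "tz": 0.04, "rx": -0.75, "ry": 0, "rz": 0, "gripper": -0.64}

```text
clock: 13.5
eef_pos: [511.8, 21.9, 139.6]
tcp_rot: [2.826, -0.0, 0.15]
contact_force: [-0.4, -1.2, 0.1]
opening: 0.179
```

>>> move_arm:
  increments:
    - {"tx": 0, "ty": -0.34, "tz": 0.04, "rx": -0.62, "ry": 0, "rz": 0, "gripper": -0.64}
    - {"tx": 0, "ty": -0.34, "tz": 0.04, "rx": -0.63, "ry": 0, "rz": 0, "gripper": -0.64}
    - {"tx": 0, "ty": -0.34, "tz": 0.04, "rx": -0.62, "ry": 0, "rz": 0, "gripper": -0.64}
    - {"tx": 0, "ty": -0.34, "tz": 0.05, "rx": -0.63, "ry": 0, "rz": 0, "gripper": -0.64}
    - {"tx": 0, "ty": -0.34, "tz": 0.05, "rx": -0.62, "ry": 0, "rz": 0, "gripper": -0.64}
    - {"tx": 0, "ty": -0.34, "tz": 0.06, "rx": -0.63, "ry": 0, "rz": 0, "gripper": -0.64}

```text
clock: 14.1
eef_pos: [509.1, 39.9, 130.2]
tcp_rot: [2.761, -0.0, 0.15]
contact_force: [0.3, -0.2, 0.4]
opening: 0.179
```

```bash
python3 -c "
from h import *
from plan import pose
s=r.sense();print(s['eef_pos'],s['tcp_rot'],s['opening'],s['contact_force'],s['qpos'])
p=np.array(s['eef_pos'])[:2]-[526.9,-31.2];print('x',p@[-.1504,.9886],'y',p@[-.9886,-.1504]);print(pose(np.radians(43.5)))
im,d=r.grab_frame('wrist');im2,d=r.grab_frame('scene')
cv2.imwrite('pics/w4.png',np.hstack([cv2.resize(im[160:480,160:480],(400,400)),cv2.resize(im2[130:340,170:380],(400,400))])[:,:,::-1])" | grep -v '^ '
```

```text
0 18
18 36
36 51
51 63
63 75
75 90
[509.09197482  39.90171385 130.18731135] [ 2.76110707e+00 -4.49025995e-05  1.50351528e-01] 0.17918290926717542 [ 0.29971466 -0.1999971   0.43970037] [ 0.32324224  0.35018582  1.96907265 -0.46800492  0.94583855  2.04424042]
x 72.96948129561599 y 6.911315925664039
(array([ 72.38665967, 130.50238229]), array([-0.92880955,  0.37055744]), array([-0.37055744, -0.92880955]), np.float64(0.37960911230876665))
```

View pics/w4.png

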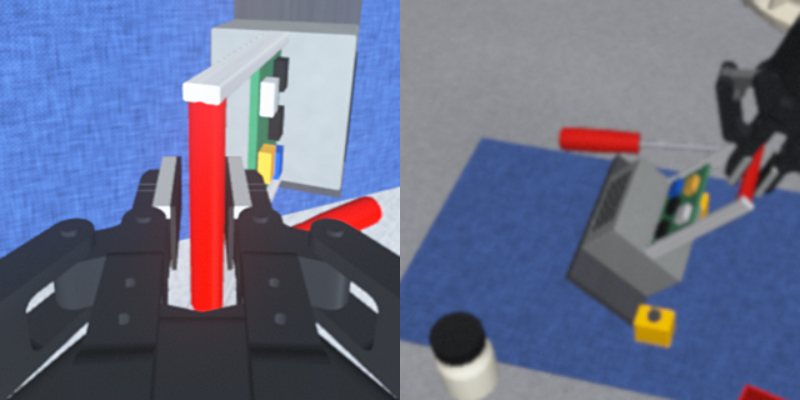

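Run:
```python
import numpy as np
def pose(t,L=18):
    f=np.radians(21.8+.28*(t-43.5));t=np.radians(t); B=np.array([-40*np.cos(t)+157*np.sin(t),40*np.sin(t)+165*np.cos(t)])
    z=np.array([-np.sin(f),-np.cos(f)]);y=np.array([-np.cos(f),np.sin(f)]);return B+L*z,y,z,f
t=43.5
for k in range(48):
    s=.9 if t<62 else 1.0
    p,y,z,f=pose(t);t+=s;q,_,_,g=pose(t);d=(q-p)/10
    print('%.1f ty %.2f tz %.2f rx %.2f'%(t,d@y,d@z,-np.degrees(g-f)),'| x %.1f z %.1f'%tuple(q))
```

```text
44.4 ty -0.25 tz 0.04 rx -0.25 | x 74.5 z 129.2
45.3 ty -0.25 tz 0.05 rx -0.25 | x 76.6 z 127.8
46.2 ty -0.25 tz 0.05 rx -0.25 | x 78.7 z 126.5
47.1 ty -0.25 tz 0.05 rx -0.25 | x 80.8 z 125.0
48.0 ty -0.25 tz 0.05 rx -0.25 | x 82.9 z 123.6
48.9 ty -0.25 tz 0.06 rx -0.25 | x 84.9 z 122.1
49.8 ty -0.25 tz 0.06 rx -0.25 | x 86.9 z 120.6
50.7 ty -0.24 tz 0.06 rx -0.25 | x 88.9 z 119.0
51.6 ty -0.24 tz 0.07 rx -0.25 | x 90.9 z 117.4
52.5 ty -0.24 tz 0.07 rx -0.25 | x 92.8 z 115.8
53.4 ty -0.24 tz 0.07 rx -0.25 | x 94.7 z 114.1
54.3 ty -0.24 tz 0.08 rx -0.25 | x 96.6 z 112.4
55.2 ty -0.24 tz 0.08 rx -0.25 | x 98.5 z 110.7
56.1 ty -0.24 tz 0.08 rx -0.25 | x 100.3 z 109.0
57.0 ty -0.24 tz 0.08 rx -0.25 | x 102.1 z 107.2
57.9 ty -0.24 tz 0.09 rx -0.25 | x 103.9 z 105.4
58.8 ty -0.24 tz 0.09 rx -0.25 | x 105.7 z 103.5
59.7 ty -0.24 tz 0.09 rx -0.25 | x 107.4 z 101.7
60.6 ty -0.24 tz 0.09 rx -0.25 | x 109.1 z 99.8
61.5 ty -0.24 tz 0.10 rx -0.25 | x 110.8 z 97.8
62.4 ty -0.23 tz 0.10 rx -0.25 | x 112.4 z 95.9
63.4 ty -0.26 tz 0.11 rx -0.28 | x 114.2 z 93.7
64.4 ty -0.26 tz 0.12 rx -0.28 | x 116.
[... 508 characters left out ...]
15 rx -0.28 | x 132.6 z 64.8
76.4 ty -0.24 tz 0.16 rx -0.28 | x 133.9 z 62.2
77.4 ty -0.24 tz 0.16 rx -0.28 | x 135.1 z 59.6
78.4 ty -0.24 tz 0.16 rx -0.28 | x 136.3 z 57.0
79.4 ty -0.24 tz 0.17 rx -0.28 | x 137.5 z 54.4
80.4 ty -0.23 tz 0.17 rx -0.28 | x 138.6 z 51.7
81.4 ty -0.23 tz 0.17 rx -0.28 | x 139.6 z 49.0
82.4 ty -0.23 tz 0.17 rx -0.28 | x 140.6 z 46.3
83.4 ty -0.23 tz 0.18 rx -0.28 | x 141.6 z 43.6
84.4 ty -0.23 tz 0.18 rx -0.28 | x 142.5 z 40.9
85.4 ty -0.22 tz 0.18 rx -0.28 | x 143.3 z 38.1
86.4 ty -0.22 tz 0.19 rx -0.28 | x 144.2 z 35.3
87.4 ty -0.22 tz 0.19 rx -0.28 | x 144.9 z 32.5
88.4 ty -0.22 tz 0.19 rx -0.28 | x 145.7 z 29.7
89.4 ty -0.21 tz 0.19 rx -0.28 | x 146.3 z 26.9
```

>>> move_arm:
  increments:
    - {"tx": 0, "ty": -0.25, "tz": 0.04, "rx": -0.25, "ry": 0, "rz": 0, "gripper": -0.64}
    - {"tx": 0, "ty": -0.25, "tz": 0.05, "rx": -0.25, "ry": 0, "rz": 0, "gripper": -0.64}
    - {"tx": 0, "ty": -0.25, "tz": 0.05, "rx": -0.25, "ry": 0, "rz": 0, "gripper": -0.64}
    - {"tx": 0, "ty": -0.25, "tz": 0.05, "rx": -0.25, "ry": 0, "rz": 0, "gripper": -0.64}
    - {"tx": 0, "ty": -0.25, "tz": 0.05, "rx": -0.25, "ry": 0, "rz": 0, "gripper": -0.64}
    - {"tx": 0, "ty": -0.25, "tz": 0.06, "rx": -0.25, "ry": 0, "rz": 0, "gripper": -0.64}
    - {"tx": 0, "ty": -0.25, "tz": 0.06, "rx": -0.25, "ry": 0, "rz": 0, "gripper": -0.64}
    - {"tx": 0, "ty": -0.24, "tz": 0.06, "rx": -0.25, "ry": 0, "rz": 0, "gripper": -0.64}
    - {"tx": 0, "ty": -0.24, "tz": 0.07, "rx": -0.25, "ry": 0, "rz": 0, "gripper": -0.64}
    - {"tx": 0, "ty": -0.24, "tz": 0.07, "rx": -0.25, "ry": 0, "rz": 0, "gripper": -0.64}
    - {"tx": 0, "ty": -0.24, "tz": 0.07, "rx": -0.25, "ry": 0, "rz": 0, "gripper": -0.64}
    - {"tx": 0, "ty": -0.24, "tz": 0.08, "rx": -0.25, "ry": 0, "rz": 0, "gripper": -0.64}

```text
clock: 15.4
eef_pos: [505.4, 63.9, 112.1]
tcp_rot: [2.709, 0.0, 0.15]
contact_force: [0.5, 0.1, 0.6]
opening: 0.182
```

>>> move_arm:
  increments:
    - {"tx": 0, "ty": -0.24, "tz": 0.08, "rx": -0.25, "ry": 0, "rz": 0, "gripper": -0.64}
    - {"tx": 0, "ty": -0.24, "tz": 0.08, "rx": -0.25, "ry": 0, "rz": 0, "gripper": -0.64}
    - {"tx": 0, "ty": -0.24, "tz": 0.08, "rx": -0.25, "ry": 0, "rz": 0, "gripper": -0.64}
    - {"tx": 0, "ty": -0.24, "tz": 0.09, "rx": -0.25, "ry": 0, "rz": 0, "gripper": -0.64}
    - {"tx": 0, "ty": -0.24, "tz": 0.09, "rx": -0.25, "ry": 0, "rz": 0, "gripper": -0.64}
    - {"tx": 0, "ty": -0.24, "tz": 0.09, "rx": -0.25, "ry": 0, "rz": 0, "gripper": -0.64}
    - {"tx": 0, "ty": -0.24, "tz": 0.09, "rx": -0.25, "ry": 0, "rz": 0, "gripper": -0.64}
    - {"tx": 0, "ty": -0.24, "tz": 0.1, "rx": -0.25, "ry": 0, "rz": 0, "gripper": -0.64}
    - {"tx": 0, "ty": -0.23, "tz": 0.1, "rx": -0.25, "ry": 0, "rz": 0, "gripper": -0.64}
    - {"tx": 0, "ty": -0.26, "tz": 0.11, "rx": -0.28, "ry": 0, "rz": 0, "gripper": -0.64}
    - {"tx": 0, "ty": -0.26, "tz": 0.12, "rx": -0.28, "ry": 0, "rz": 0, "gripper": -0.64}
    - {"tx": 0, "ty": -0.26, "tz": 0.12, "rx": -0.28, "ry": 0, "rz": 0, "gripper": -0.64}

```text
clock: 16.6
eef_pos: [502.3, 84.9, 88.8]
tcp_rot: [2.655, 0.0, 0.15]
contact_force: [-0.3, 0.2, -0.5]
opening: 0.178
```

```bash
python3 -c "
from h import *
s=r.sense();print(s['eef_pos'],s['tcp_rot'],s['opening'],s['contact_force'],s['qpos'])
p=np.array(s['eef_pos'])[:2]-[526.9,-31.2];print('x',p@[-.1504,.9886],'y',p@[-.9886,-.1504])
im,d=r.grab_frame('wrist');im2,d=r.grab_frame('scene')
cv2.imwrite('pics/w5.png',np.hstack([cv2.resize(im[160:480,160:480],(400,400)),cv2.resize(im2[130:340,170:380],(400,400))])[:,:,::-1])"
```

```text
[502.26582112  84.85748836  88.78682851] [2.65529596e+00 9.20500800e-06 1.50422095e-01] 0.17831925798030343 [-0.30720096  0.17388153 -0.51095701] [ 0.46765044  0.46455046  1.95684864 -0.57006192  0.96625876  2.27579334]
x 118.43941349483772 y 6.898302991385029
```

View pics/w5.png

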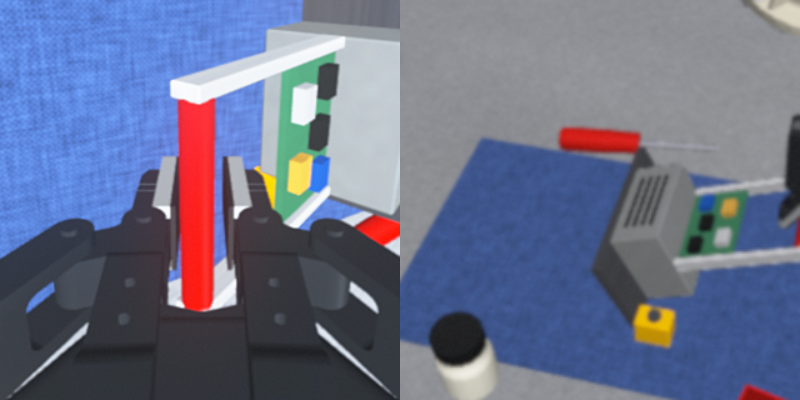

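>>> move_arm:
  increments:
    - {"tx": 0, "ty": -0.26, "tz": 0.12, "rx": -0.28, "ry": 0, "rz": 0, "gripper": -0.64}
    - {"tx": 0, "ty": -0.25, "tz": 0.13, "rx": -0.28, "ry": 0, "rz": 0, "gripper": -0.64}
    - {"tx": 0, "ty": -0.25, "tz": 0.13, "rx": -0.28, "ry": 0, "rz": 0, "gripper": -0.64}
    - {"tx": 0, "ty": -0.25, "tz": 0.13, "rx": -0.28, "ry": 0, "rz": 0, "gripper": -0.64}
    - {"tx": 0, "ty": -0.25, "tz": 0.14, "rx": -0.28, "ry": 0, "rz": 0, "gripper": -0.64}
    - {"tx": 0, "ty": -0.25, "tz": 0.14, "rx": -0.28, "ry": 0, "rz": 0, "gripper": -0.64}
    - {"tx": 0, "ty": -0.25, "tz": 0.14, "rx": -0.28, "ry": 0, "rz": 0, "gripper": -0.64}
    - {"tx": 0, "ty": -0.25, "tz": 0.15, "rx": -0.28, "ry": 0, "rz": 0, "gripper": -0.64}
    - {"tx": 0, "ty": -0.24, "tz": 0.15, "rx": -0.28, "ry": 0, "rz": 0, "gripper": -0.64}
    - {"tx": 0, "ty": -0.24, "tz": 0.15, "rx": -0.28, "ry": 0, "rz": 0, "gripper": -0.64}
    - {"tx": 0, "ty": -0.24, "tz": 0.16, "rx": -0.28, "ry": 0, "rz": 0, "gripper": -0.64}
    - {"tx": 0, "ty": -0.24, "tz": 0.16, "rx": -0.28, "ry": 0, "rz": 0, "gripper": -0.64}

```text
clock: 17.9
eef_pos: [499.7, 102.1, 59.4]
tcp_rot: [2.597, -0.0, 0.15]
contact_force: [-0.1, 0.2, -0.7]
opening: 0.179
```

>>> move_arm:
  increments:
    - {"tx": 0, "ty": -0.24, "tz": 0.16, "rx": -0.28, "ry": 0, "rz": 0, "gripper": -0.64}
    - {"tx": 0, "ty": -0.24, "tz": 0.17, "rx": -0.28, "ry": 0, "rz": 0, "gripper": -0.64}
    - {"tx": 0, "ty": -0.23, "tz": 0.17, "rx": -0.28, "ry": 0, "rz": 0, "gripper": -0.64}
    - {"tx": 0, "ty": -0.23, "tz": 0.17, "rx": -0.28, "ry": 0, "rz": 0, "gripper": -0.64}
    - {"tx": 0, "ty": -0.23, "tz": 0.17, "rx": -0.28, "ry": 0, "rz": 0, "gripper": -0.64}
    - {"tx": 0, "ty": -0.23, "tz": 0.18, "rx": -0.28, "ry": 0, "rz": 0, "gripper": -0.64}
    - {"tx": 0, "ty": -0.23, "tz": 0.18, "rx": -0.28, "ry": 0, "rz": 0, "gripper": -0.64}

```text
clock: 18.6
eef_pos: [498.5, 109.5, 40.6]
tcp_rot: [2.562, 0.0, 0.15]
contact_force: [-0.1, 0.2, -1.0]
opening: 0.182
```

```bash
python3 -c "
from h import *
s=r.sense();print(s['eef_pos'],s['tcp_rot'],s['opening'],s['contact_force'],s['qpos'])
p=np.array(s['eef_pos'])[:2]-[526.9,-31.2];print('x',p@[-.1504,.9886],'y',p@[-.9886,-.1504])
im,d=r.grab_frame('wrist');im2,d=r.grab_frame('scene')
cv2.imwrite('pics/w6.png',np.hstack([cv2.resize(im[160:480,160:480],(400,400)),cv2.resize(im2[150:360,230:440],(400,400))])[:,:,::-1])"
```

```text
[498.5436451  109.47382717  40.57444816] [2.56242060e+00 1.17529643e-05 1.50418307e-01] 0.18247928292994023 [-0.08516395  0.16646465 -0.98518104] [ 0.55727578  0.59374536  1.9328537  -0.65103923  0.9780936   2.4486188 ]
x 143.33494131298974 y 6.875748846744793
```

View pics/w6.png

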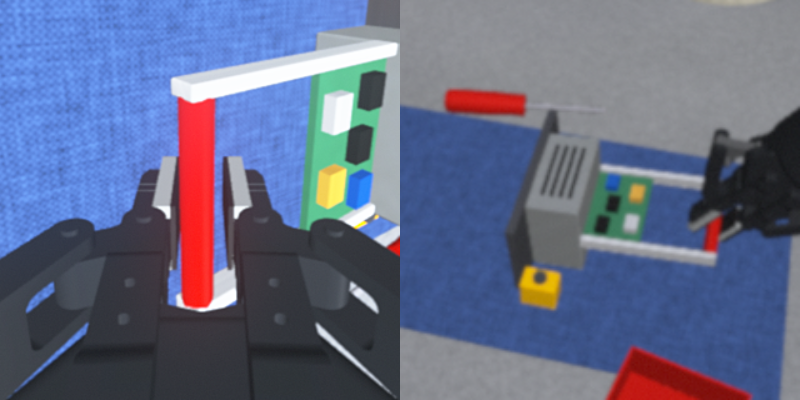

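>>> move_arm:
  increments:
    - {"tx": 0, "ty": -0.15, "tz": 0.12, "rx": -0.2, "ry": 0, "rz": 0, "gripper": -0.64}
    - {"tx": 0, "ty": -0.15, "tz": 0.12, "rx": -0.2, "ry": 0, "rz": 0, "gripper": -0.64}
    - {"tx": 0, "ty": -0.15, "tz": 0.13, "rx": -0.2, "ry": 0, "rz": 0, "gripper": -0.64}
    - {"tx": 0, "ty": -0.15, "tz": 0.13, "rx": -0.2, "ry": 0, "rz": 0, "gripper": -0.64}
    - {"tx": 0, "ty": -0.14, "tz": 0.13, "rx": -0.2, "ry": 0, "rz": 0, "gripper": -0.64}
    - {"tx": 0, "ty": -0.14, "tz": 0.13, "rx": -0.2, "ry": 0, "rz": 0, "gripper": -0.64}
    - {"tx": 0, "ty": -0.14, "tz": 0.13, "rx": -0.2, "ry": 0, "rz": 0, "gripper": -0.64}

```text
clock: 19.4
eef_pos: [498.1, 112.9, 27.6]
tcp_rot: [2.538, -0.0, 0.15]
contact_force: [0.8, 1.1, 0.6]
opening: 0.177
```

```bash
cat > look.py <<'E'
from h import *
import sys
s=r.sense();print(np.round(s['eef_pos'],1),s['tcp_rot'],s['opening'],s['contact_force'],s['qpos'][5])
E=np.array([-.1504,.9886]);F=np.array([-.9886,-.1504]);O=np.array([526.9,-31.2])
p=np.array(s['eef_pos'])[:2]-O;print('x',p@E,'y',p@F)
for c in ['scene','top']:
    im,d=r.grab_frame(c);m=cam(c);P=cloud(m,d,np.ones(d.shape,bool));v,u=np.nonzero(d>0);h=cv2.cvtColor(im,cv2.COLOR_RGB2HSV)[v,u].astype(int)
    S=np.stack([(P[:,:2]-O)@E,(P[:,:2]-O)@F,P[:,2]],1)
    red=((h[:,0]<8)|(h[:,0]>172))&(h[:,1]>130)&(S[:,0]>110)&(S[:,0]<190)&(abs(S[:,1])<55)
    if red.sum()>5: print(c,'bar',red.sum(),np.median(S[red],0).round(1),S[red][:,2].max().round(1),S[red][:,1].min().round(),S[red][:,1].max().round())
    drk=(S[:,0]>-30)&(S[:,0]<8)&(abs(S[:,1])<90)&(h[:,1]<90)&(S[:,2]>60)
    if drk.sum(): Q=S[drk];print(c,'plate edge',drk.sum(),'x pct',np.percentile(Q[:,0],[5,50,95]).round(1),'z',np.median(Q[:,2]).round(1),'fit x(y)',np.polyfit(Q[:,1],Q[:,0],1).round(3))
    blk=(S[:,0]>5)&(S[:,0]<40)&(abs(S[:,1]-3)<40)&(S[:,2]>60)
    if blk.sum(): Q=S[blk];A=np.c_[Q[:,:2],np.ones(len(Q))];print(c,'block top z',np.median(Q[:,2]).round(1),'slopes',np.linalg.lstsq(A,Q[:,2],rcond=None)[0].round(3))
    if len(sys.argv)>1: cv2.imwrite(f'pics/{sys.argv[1]}_{c}.png',im[:,:,::-1])
E
python3 look.py
```

```text
[498.1 112.9  27.6] [ 2.53807129e+00 -3.36386547e-05  1.50484272e-01] 0.17716668030943597 [0.81453074 1.12893954 0.60015886] 2.488024520462422
x 146.815878212018 y 6.826277501828487
scene bar 115 [156.7 -10.2  44.4] 47.4 -29.0 12.0
scene plate edge 652 x pct [-7.8 -1.2  6.9] z 78.4 fit x(y) [ 0.002 -1.199]
scene block top z 78.8 slopes [2.0000e-03 5.1000e-02 7.8116e+01]
top bar 181 [156.6  26.3  45.9] 142.6 -32.0 46.0
top plate edge 856 x pct [-6.7 -0.8  6.7] z 80.6 fit x(y) [ 0.001 -0.612]
top block top z 81.0 slopes [6.0000e-03 2.0000e-03 8.0871e+01]
```

>>> move_arm:
  increments:
    - {"tx": 0, "ty": -0.08, "tz": -0.06, "rx": 0, "ry": 0, "rz": 0, "gripper": -0.64}
    - {"tx": 0, "ty": -0.08, "tz": -0.06, "rx": 0, "ry": 0, "rz": 0, "gripper": -0.64}
    - {"tx": 0, "ty": -0.08, "tz": -0.06, "rx": 0, "ry": 0, "rz": 0, "gripper": -0.64}
    - {"tx": 0, "ty": 0, "tz": 0, "rx": 0, "ry": 0, "rz": 0, "gripper": -0.64}

```text
clock: 19.9
eef_pos: [497.6, 116.0, 28.0]
tcp_rot: [2.539, -0.0, 0.15]
contact_force: [-0.2, -0.9, -0.1]
opening: 0.179
```

```bash
python3 look.py
```

```text
[497.6 116.   28. ] [ 2.53855641e+00 -2.16588414e-04  1.50495255e-01] 0.17901830437487004 [-0.24927923 -0.88129575 -0.05035343] 2.4887549056512333
x 149.93943434753905 y 6.789483290401689
scene bar 103 [156.8 -11.3  44.7] 47.6 -29.0 13.0
scene plate edge 656 x pct [-7.9 -1.2  6.8] z 78.3 fit x(y) [ 0.002 -1.191]
scene block top z 78.8 slopes [7.0000e-03 4.8000e-02 7.8057e+01]
top bar 187 [156.7  25.7  45.9] 141.1 -32.0 46.0
top plate edge 870 x pct [-6.7 -0.8  6.8] z 80.4 fit x(y) [ 0.001 -0.618]
top block top z 81.0 slopes [ 2.0000e-03 -0.0000e+00  8.0924e+01]
```

>>> move_arm:
  increments:
    - {"tx": 0, "ty": -0.08, "tz": -0.06, "rx": 0, "ry": 0, "rz": 0, "gripper": -0.64}
    - {"tx": 0, "ty": 0, "tz": 0, "rx": 0, "ry": 0, "rz": 0, "gripper": -0.64}

```text
clock: 20.2
eef_pos: [497.4, 116.7, 28.0]
tcp_rot: [2.538, 0.0, 0.15]
contact_force: [-0.0, 0.6, 0.6]
opening: 0.183
```

>>> move_arm:
  increments:
    - {"tx": 0, "ty": -0.08, "tz": -0.06, "rx": 0, "ry": 0, "rz": 0, "gripper": -0.64}
    - {"tx": 0, "ty": 0, "tz": 0, "rx": 0, "ry": 0, "rz": 0, "gripper": -0.64}

```text
clock: 20.4
eef_pos: [497.2, 117.0, 28.2]
tcp_rot: [2.537, 0.001, 0.15]
contact_force: [1.7, -4.5, 0.6]
opening: 0.176
```

```bash
python3 look.py
```

```text
[497.2 117.   28.2] [2.53659383e+00 7.40108693e-04 1.50395479e-01] 0.1758604809855912 [ 1.67635688 -4.45744706  0.585836  ] 2.4895393449389864
x 150.9335062003402 y 7.107436766974335
scene bar 102 [156.7 -12.2  44.4] 48.4 -29.0 13.0
scene plate edge 656 x pct [-7.8 -1.3  6.8] z 78.3 fit x(y) [ 0.002 -1.169]
scene block top z 78.8 slopes [-1.000e-03  4.100e-02  7.825e+01]
top bar 191 [156.7  25.5  45.9] 141.4 -32.0 46.0
top plate edge 867 x pct [-6.8 -0.7  6.9] z 80.5 fit x(y) [ 0.001 -0.6  ]
top block top z 81.0 slopes [7.0000e-03 5.0000e-03 8.0777e+01]
```

>>> move_arm:
  increments:
    - {"tx": 0, "ty": -0.08, "tz": -0.06, "rx": 0, "ry": 0, "rz": 0, "gripper": -0.64}
    - {"tx": 0, "ty": 0, "tz": 0, "rx": 0, "ry": 0, "rz": 0, "gripper": -0.64}

```text
clock: 20.7
eef_pos: [496.9, 117.2, 28.4]
tcp_rot: [2.535, 0.001, 0.15]
contact_force: [3.4, -9.1, 1.4]
opening: 0.177
```

>>> move_arm:
  increments:
    - {"tx": 0, "ty": 0.16, "tz": 0.12, "rx": 0, "ry": 0, "rz": 0, "gripper": -0.64}
    - {"tx": 0, "ty": 0.16, "tz": 0.12, "rx": 0, "ry": 0, "rz": 0, "gripper": -0.64}
    - {"tx": 0, "ty": 0, "tz": 0, "rx": 0, "ry": 0, "rz": 0, "gripper": -0.5}
    - {"tx": 0, "ty": 0, "tz": 0, "rx": 0, "ry": 0, "rz": 0, "gripper": -0.42}
    - {"tx": 0, "ty": 0, "tz": 0, "rx": 0, "ry": 0, "rz": 0, "gripper": -0.42}

```text
clock: 21.2
eef_pos: [497.8, 115.1, 27.8]
tcp_rot: [2.539, -0.0, 0.151]
contact_force: [1.2, 0.5, 0.2]
opening: 0.29
```

>>> move_arm:
  increments:
    - {"tx": 0, "ty": 0, "tz": -0.5, "rx": 0, "ry": 0, "rz": 0, "gripper": -0.42}
    - {"tx": 0, "ty": 0, "tz": -1, "rx": 0, "ry": 0, "rz": 0, "gripper": -0.42}
    - {"tx": 0, "ty": 0, "tz": -1, "rx": 0, "ry": 0, "rz": 0, "gripper": -0.42}
    - {"tx": 0, "ty": 0, "tz": -1.5, "rx": 0, "ry": 0, "rz": 0, "gripper": -0.42}
    - {"tx": 0, "ty": 0, "tz": -2, "rx": 0, "ry": 0, "rz": 0, "gripper": -0.42}
    - {"tx": 0, "ty": 0, "tz": -4, "rx": 0, "ry": 0, "rz": 0, "gripper": -0.42}
    - {"tx": 0, "ty": 0, "tz": -4, "rx": 0, "ry": 0, "rz": 0, "gripper": -0.42}
    - {"tx": 0, "ty": 0, "tz": 0, "rx": 0, "ry": 0, "rz": 0, "gripper": -0.42}
    - {"tx": 0, "ty": 0, "tz": 0, "rx": 0, "ry": 0, "rz": 0, "gripper": -0.42}

```text
clock: 22.1
eef_pos: [486.1, 194.7, 144.4]
tcp_rot: [2.54, -0.002, 0.152]
contact_force: [-0.5, -0.6, -1.2]
opening: 0.291
```

```bash
python3 look.py end; python3 -c "
import cv2,numpy as np
a=cv2.imread('pics/end_scene.png')[130:400,160:460];b=cv2.imread('pics/end_top.png')[150:420,220:520]
cv2.imwrite('pics/end.png',cv2.resize(np.hstack([a,b]),None,fx=1.33,fy=1.33,interpolation=2))"
```

```text
[486.1 194.7 144.4] [ 2.54003196e+00 -2.21016799e-03  1.51700607e-01] 0.2908932837639407 [-0.52635132 -0.64434831 -1.15846448] 2.3986057513473087
x 229.4336831574791 y 6.372361110362074
scene bar 207 [155.4   6.1  44.8] 48.5 -30.0 46.0
scene plate edge 660 x pct [-7.8 -1.2  6.9] z 78.3 fit x(y) [ 0.002 -1.154]
scene block top z 78.7 slopes [-0.0000e+00  4.4000e-02  7.8249e+01]
top bar 355 [156.9   7.8  46. ] 50.7 -32.0 46.0
top plate edge 864 x pct [-6.7 -0.7  6.8] z 80.4 fit x(y) [ 0.001 -0.571]
top block top z 80.9 slopes [ 6.0000e-03 -0.0000e+00  8.0774e+01]
```

View pics/end.png

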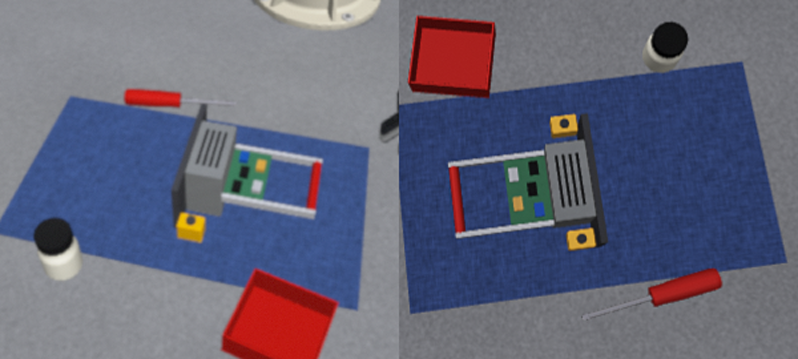

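Both views show the unit lying between the stops, board up, with its foot plate against both blocks. The bin, jar and screwdriver are where they were, and the gripper is clear.

```bash
python3 -c "
from rig import r
print(r.sign_off(), r.sense()['clock'])"
```

```text
the job is handed in; nothing more can be done
the job is handed in; nothing more can be done
```

The unit is lying on its side between the yellow stops, board facing up, with its foot at both blocks. I handed the job in at about 22 s; sign-off gives no verdict.

**What I did:**
- I pushed the unit from behind with two fingers on the grey block until it stalled at about 14 N. Measured afterwards, it stood square: 8.7° against 8.65° for the stop line.
- I tipped it with the fingers loosely either side of the red bar, about 15 mm apart, never gripping it. The front finger held it back past the tipping point.
- Once it lay flat, I pressed it gently against the stops until it stalled at about 9 N. I then backed the fingers off and withdrew them clear.

**Last checks:**
- **Lying flat:** the top of the grey block is at about 79–81 mm and level in the top view. The top of the bar is at about 45–46 mm, so its centre is about 40 mm above the bench.
- **Foot at the stops:** the bar is about 157 mm ahead of the stop faces (top camera), which fits the foot being against them. The foot plate lies parallel to the stop faces to within 0.002 rad.
- **Nothing else disturbed:** the final pictures show the bin, jar and screwdriver unmoved, and the gripper touching nothing.

**Disagreements:** the two cameras differ by about 2 mm in height, within the stated calibration. The scene camera alone showed a cross slope of about 0.04 on the block top, which the top camera did not show. After I withdrew, it put the bar at 155.4 mm against 156.9 mm from the top camera.

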